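# Rack, block in and open a child-resistant bottle of wood finish

## Robot

A 6-joint arm with a two-finger parallel gripper is mounted at the origin on the work surface. World frame = base frame: x ahead of the robot, y to its left, z up, the work surface at z = 0. Lengths are in m, angles in rad, forces in N, time in s.
With the tool pointing down it reaches from about 0.35 to 0.875 m from the base axis. Payload 4.2 kg.
Tool frame: the origin (TCP) lies midway between the tips of the shut fingers; the grasp point (between the pads) lies 19 mm behind it; z points along the fingers, y is the direction in which the jaws open and shut (so a half turn about z gives the same grasp; the last joint's range is limited). The gripper opens to 87 mm and grips with 3 to 60 N. Pads are 19 mm wide; open, the fingers measure 117 mm over their backs; the gripper's body (75 mm by 190 mm) begins 51 mm behind the grasp point.
Start: joints at [1.47, 0.385, 0.008, 0, -1.194, -0.259], TCP at [0.22, 0.585, 0.223] pointing down, gripper open.
Joint ranges: [-3.14, 3.14], [-1.21, 2.06], [-1.07, 1.41], [-3.16, 2.05], [-2.99, -0.16], [-3.1, 3.1]. Speed limits (rad/s): [2.79, 2.79, 3.14, 3.14, 3.14, 3.14].

## Interface

Orientations are given as [roll, pitch, yaw] about the fixed x, y, z axes, in that order (R = Rz(yaw) Ry(pitch) Rx(roll)).
In Python, from plant import * gives the robot as it stands.
- The arm moves only by the tool drive_tool, never from a script. Its argument "series" is a list of rows, each an object of numbers: "wx", "wy", "wz": the turn, a rotation vector about the world's x, y, z in rad; "tx", "ty", "tz": the shift along the world's x, y, z in cm; "hand": the closure, from -1 (fully open) to 1 (shut). A call has 1 to 20 rows; each row is the pose to reach, as a shift and turn from the pose measured when the call began; what a row does not reach only later rows make up. A row lasts 1/8 s, in which the tool goes at most 62.5 mm and 10.7 degrees, less where a joint would pass 70% of its speed; a pose out of reach is approached as far as the arm can. A call with a gripper value outside its range is refused whole. The fingers move at their own pace and stop on an object; "squeeze" is the grip in N (left out, the last holds). Time passes only in rows, so rows that repeat a pose let the fingers close. It gives the time, the measured TCP pose, the force and the opening at its end, in the units of the state.
- sense(): the state, without advancing time (a new reading comes with each control period).
- grab_frame(name): name is "side" or "top"; returns a dict with "pixels" (420x560x3 uint8, red, green, blue), "depth" (420x560 float32, m along the optical axis (not along the pixel's ray), 0 where there is no reading), "K" (3x3 intrinsics, pixels), "cam_to_world" (4x4, takes a point from camera to world coordinates). Camera axes: x right, y down, z forward; pixel columns grow to the right and rows downward; lengths in m; the calibration is good to about 2 mm. A picture is of the moment at which its call begins.
- job_done(): hands the job in, once; it reports no verdict.
The state is a dict: "time": time; "joint_positions": joint angles; "joint_velocities": joint speeds; "tau": joint torques, N m; "position": TCP position; "eef_rot": TCP orientation; "contact_force": force on the tool from outside, world axes, zero at the start; "wrist_torque": the same for the moment, N m; "grip_width": opening from 0.0 (shut) to 1.0 (fully open).
Only numpy, scipy, OpenCV 4.12 (cv2) and the standard library are available. Lean on these libraries where they do the work, as an engineer would, in place of code of your own. Each camera call takes 0.05 s, during which the arm holds its last target.

## Task

Stand the bottle with the wide-rimmed child-resistant cap upright in the free bay of the plywood rack, beside the bottle already there, and let go of it; then push the rack's sliding end stop towards the end wall until stop, both bottles and wall are snug, with no gaps. Then, with the bottle held in this way, press its cap down hard and turn it anticlockwise (seen from above) as far as it goes, so that it is fully open; leave the bottles standing snug in the rack and do not knock or move the other things on the bench.

Things in the scene. Friction and masses are not known exactly. Their poses are not given: they have to be found in the camera images.
- rack: Fixed low plywood rack. Origin: on the bench, under the lane's centre line; x across the lane (away from the robot), y along it to the end wall. Base 8 mm thick. Lane 82 mm wide (x -41 to 41 mm), between a front lip (12 mm thick, top 24 mm over the bench) and a back fence (12 mm thick, top 68 mm), both y -183 to 127 mm. End wall: face at y = 115 mm, 12 mm thick, top 85 mm.
- stop (a joint): Sliding end stop of the rack, in m: 0 = fully open (its face at rack y = -115 mm), growing as it slides towards the end wall, to 0.126. It starts at 0 to 0.02. It resists with 6 N friction and stays where it is left. With the two bottles packed tight it reads about 0.118.
- stop_face (a point): Middle of the stop's face towards the bottles, 48 mm above the bench, axes as the rack's. The stop is an upright wooden plate, 78 mm across the lane, 16 mm thick (outer face 16 mm further to rack -y), top 85 mm above the bench, with a foot reaching 30 mm further to rack -y (foot top 21 mm above the bench). It can be pushed on its outer face.
- bottle: The bottle to open: loose, white, rectangular, 0.45 kg, 72 (its x) by 56 mm (its y), 78 mm to the shoulder; the only one with a wide two-step cap: rim disc 62 mm diameter, top 98 mm above the base, under a ribbed round knob 36 mm diameter, up to 126 mm. The cap never comes off: the bottle can be lifted by the knob. In the rack its 72 mm go across the lane. Origin: centre of underside.
- cap_flange (a point): Centre of the top face of the cap's rim disc (98 mm above the bottle's base when not pressed; 28 mm of knob stands above it). Fingertips gripping the knob can press on the rim disc beside it. z up; turns with the cap.
- carrier (a joint): How far the cap is pressed down, in m: 0 = up, 0.008 = bottom. Spring: 4 N at the start of travel, about 17 N at the bottom. The turn is unlocked only beyond 0.0055 (about 13 N). It springs back when let go.
- cap (a joint): Turn of the cap relative to the bottle in rad, anticlockwise seen from above: 0 = closed, 1.2 = fully open, at a hard stop. Unless the cap is kept pressed it is blocked at about 0.06; past 0.95 the pressing is no longer needed, and the cap stays where it is turned.
- neighbour: Loose white bottle already in the rack near its end wall, same body (72 mm across the lane, 56 mm along it), 0.4 kg, with a small plain cap (29 mm diameter, top 90 mm above its base). Origin: centre of the underside. 0 to 40 mm of gap between it and the wall.
- spare: Bystander: same bottle as the neighbour, plain small cap, 90 mm high, standing on the bench. Leave it. Origin: centre of the underside.
- jar: Bystander: glass jar with a metal lid, 62 mm diameter, 75 mm high. Leave it. Origin: centre of the underside.
- offcut: Bystander: L-shaped pine offcut, 70 by 60 mm, 45 mm high. Leave it. Origin: underside, near its middle.
Things that resemble listed ones, but are neither listed nor needed, are in the scene too. What is shaped like the bottle but green is not meant.

How it is judged:
By the outcome, as a careful person would: the job done as asked, in the order asked, and still so for the second after the job is handed in, with the robot touching nothing.
It also fails if it takes over 67 s, if anything falls off the work surface, if the arm or the gripper's body presses on something with over 40 N, if the wrist force passes 120 N, or if a joint passes its speed limit or range.

## Working session

There is one attempt and no reset: what is moved stays moved. The work goes in short steps, Python scripts to look and compute and a tool call to move; the robot and the scene stay as the last step left them, time stands still between calls to the robot, and variables do not carry over. Pictures are saved under pics/ and viewed, and the job is handed in when it is done.

Besides the shell and the picture viewer there is one more tool, called after "Request:" in YAML: its name, and indented under it one key for each argument. drive_tool: Moves the arm, as the interface text tells. Its arguments: {"type":"object","properties":{"series":{"type":"array","items":{"type":"object","properties":{"wx":{"type":"number"},"wy":{"type":"number"},"wz":{"type":"number"},"tx":{"type":"number"},"ty":{"type":"number"},"tz":{"type":"number"},"hand":{"type":"number"}}}},"squeeze":{"type":"number"}},"required":["series"]}

```bash
ls; mkdir -p pics
python3 - <<'E'
from plant import *
import cv2, numpy as np
s=sense(); print({k:np.round(v,3).tolist() for k,v in s.items()})
for n in ("side","top"):
    f=grab_frame(n); cv2.imwrite(f"pics/{n}0.png",cv2.cvtColor(f["pixels"],cv2.COLOR_RGB2BGR)); np.savez(f"pics/{n}0.npz",**f)
    print(n,np.round(f["K"],1).tolist(),np.round(f["cam_to_world"],3).tolist())
E
```

```text
pics
{'time': 0.0, 'joint_positions': [1.47, 0.386, 0.007, -0.001, -1.194, -0.259], 'joint_velocities': [-0.001, -0.0, -0.0, -0.0, -0.0, 0.002], 'tau': [0.0, -39.066, 18.741, 4.22, 0.011, -0.0], 'position': [0.22, 0.584, 0.221], 'eef_rot': [3.139, -0.0, -0.36], 'contact_force': [-0.15, 0.175, -0.456], 'wrist_torque': [0.024, 0.045, 0.019], 'grip_width': 1.003}
side [[484.4, 0.0, 282.9], [0.0, 484.4, 210.6], [0.0, 0.0, 1.0]] [[0.899, -0.27, 0.343, 0.198], [-0.437, -0.518, 0.735, -0.681], [-0.021, -0.811, -0.584, 0.617], [0.0, 0.0, 0.0, 1.0]]
top [[387.9, 0.0, 278.4], [0.0, 387.9, 213.3], [0.0, 0.0, 1.0]] [[0.003, -0.994, 0.109, 0.42], [-0.999, -0.007, -0.036, 0.01], [0.037, -0.109, -0.993, 0.908], [0.0, 0.0, 0.0, 1.0]]
```

View pics/side0.png

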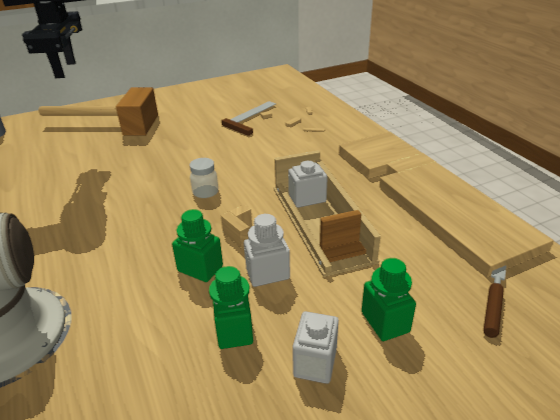

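View pics/top0.png

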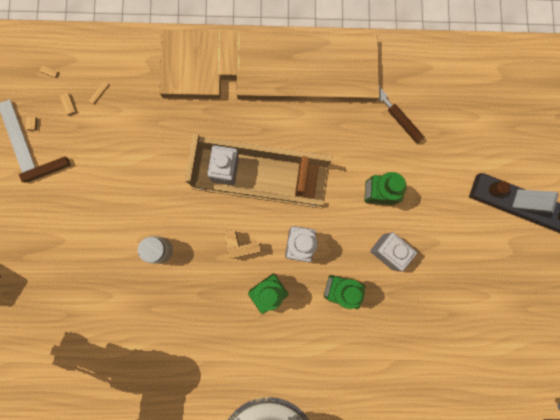

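Candidates for the bottle (top-view pixels):
- White at (301,243), with a wide two-step cap.
- White at (397,252), with a small cap. This is the spare.
- White at (222,165), in the rack. This is the neighbour.
- Greens at (268,294), (346,292) and (386,188), which are not meant.

I choose (301,243), which is (266,245) in the side view. Next I check it in a crop and measure.

```bash
cat > h.py <<'E'
import numpy as np, cv2
def cloud(f):
    d=f["depth"];K=f["K"];h,w=d.shape
    u,v=np.meshgrid(np.arange(w),np.arange(h))
    p=np.stack([(u-K[0,2])/K[0,0]*d,(v-K[1,2])/K[1,1]*d,d],-1)
    T=f["cam_to_world"]; P=p@T[:3,:3].T+T[:3,3]; P[d==0]=np.nan
    return P
def proj(f,p):
    T=np.linalg.inv(f["cam_to_world"]); q=T[:3,:3]@np.asarray(p)+T[:3,3]; q=f["K"]@q; return q[:2]/q[2]
E
python3 - <<'E'
from h import *
t=dict(np.load("pics/top0.npz"));s=dict(np.load("pics/side0.npz"))
a=cv2.resize(cv2.cvtColor(t["pixels"],cv2.COLOR_RGB2BGR)[125:275,180:430],None,fx=3.2,fy=3.2,interpolation=cv2.INTER_CUBIC)
cv2.imwrite("pics/crop_t.png",a[:, :800])
b=cv2.resize(cv2.cvtColor(s["pixels"],cv2.COLOR_RGB2BGR)[140:300,210:400],None,fx=3.7,fy=3.7,interpolation=cv2.INTER_CUBIC)
cv2.imwrite("pics/crop_s.png",b)
P=cloud(t)
def rect(name,sl,zlo,zhi,white=False):
    Q=P[sl].reshape(-1,3);c=t["pixels"][sl].reshape(-1,3).astype(int)
    m=(Q[:,2]>zlo)&(Q[:,2]<zhi)
    if white: m&=(c.max(1)-c.min(1)<40)
    q=Q[m]; r=cv2.minAreaRect((q[:,:2]*1000).astype(np.float32))
    print(name,len(q),np.round(r[0],1),np.round(r[1],1),round(r[2],1),"z",np.round(np.percentile(q[:,2],[5,50,95]),4))
B=np.s_[215:275,275:330]
rect("bottle shoulder",B,.07,.085,True);rect("flange",B,.09,.105,True);rect("knob",B,.118,.135,True)
N=np.s_[140:190,203:245]
rect("neigh sh",N,.078,.092,True);rect("neigh cap",N,.094,.11,True)
S=np.s_[225:280,365:425]
rect("spare sh",S,.07,.085,True);rect("spare cap",S,.086,.1,True)
rect("stop top",np.s_[145:205,285:325],.075,.095)
rect("fence",np.s_[130:180,200:335],.060,.074)
rect("endwall",np.s_[130:195,180:203],.078,.092)
rect("lip",np.s_[180:215,180:335],.018,.030)
E
```

```text
bottle shoulder 105 [446.9 -69.6] [53.5 69. ] 81.1 z [0.0701 0.0714 0.0772]
flange 396 [447.5 -69.1] [58.5 59.1] 0.2 z [0.0957 0.0981 0.1004]
knob 266 [446.8 -70.1] [36.3 36.2] 18.3 z [0.123  0.1257 0.1278]
neigh sh 499 [622.7 103.1] [52.9 68.7] 82.0 z [0.0784 0.0846 0.0877]
neigh cap 154 [621.7 103.2] [29.1 29.4] 27.8 z [0.0952 0.0974 0.1003]
spare sh 533 [ 430.9 -279.2] [68.5 53.1] 50.4 z [0.0704 0.0769 0.0803]
spare cap 156 [ 431.1 -278.9] [29.4 28.6] 21.4 z [0.0877 0.0899 0.0926]
stop top 270 [597.8 -72.7] [16.  78.2] 82.0 z [0.0808 0.0845 0.0871]
fence 861 [618.8  13.4] [294.7  90.3] 82.1 z [0.0626 0.0675 0.0707]
endwall 295 [632.1 168.2] [ 12.8 106.5] 82.2 z [0.0811 0.0843 0.0867]
lip 937 [566.6  27. ] [ 59.2 304.4] 0.3 z [0.0195 0.0231 0.0261]
```

Run:
```python
from h import *
t=dict(np.load("pics/top0.npz"));P=cloud(t)
z=P[...,2]*1000
np.set_printoptions(linewidth=250)
print("row 160-206 step2, cols 185..335 step 4"); print(np.nan_to_num(z[134:212:2,185:338:4]).astype(int))
```

```text
row 160-206 step2, cols 185..335 step 4
[[ 1 -2 83 ...  0  0  0]
 [ 0  0 84 ...  0 -1 -1]
 [ 2  0 84 ...  0  0  0]
 ...
 [ 0  1  0 ...  0 -2  0]
 [ 0  3 -1 ... -1 -2 -1]
 [-3  3 -1 ... -2  0  1]]
```

View pics/crop_t.png

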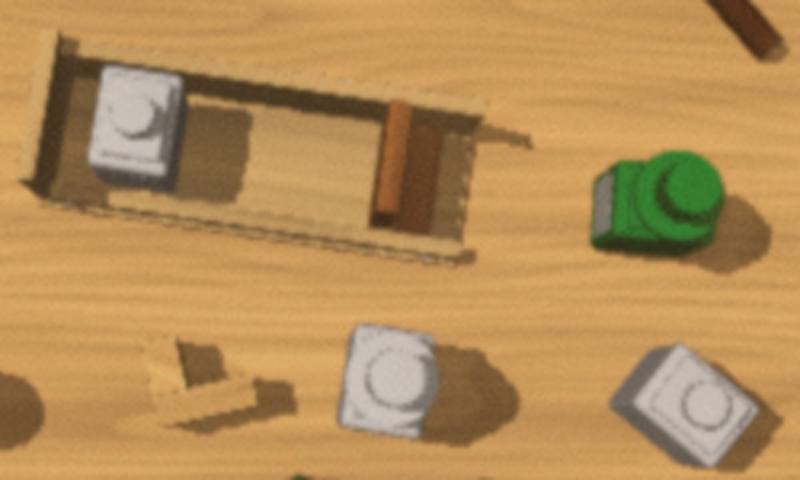

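View pics/crop_s.png

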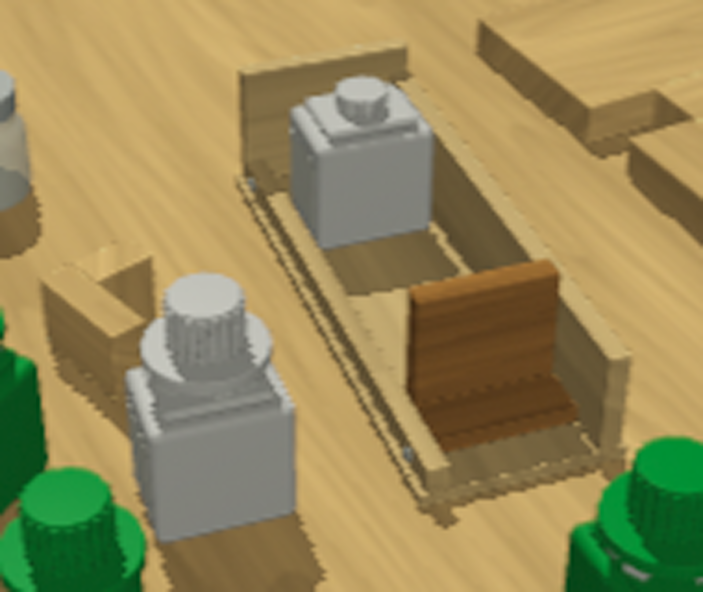

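The crops confirm the choice. The white bottle at (301,243) has the ribbed knob over a wide rim disc, and the spare and neighbour have small plain caps. Measurements:
- **Rack:** yaw is about -8°, and the origin is about (0.615, 0.048).
- **Bottle:** its knob is at (0.447, -0.070), and its body is at about -9°.
- **Neighbour:** it sits at rack y of about 55 mm, leaving a gap of about 32 mm to the wall.

Now I reach above the knob.

Request:
drive_tool:
  series:
    - {"tx":22.7,"ty":-65.4,"tz":0,"hand":-1}
    - {"tx":22.7,"ty":-65.4,"tz":0}
    - {"tx":22.7,"ty":-65.4,"tz":0}
    - {"tx":22.7,"ty":-65.4,"tz":0}
    - {"tx":22.7,"ty":-65.4,"tz":0}
    - {"tx":22.7,"ty":-65.4,"tz":0}
    - {"tx":22.7,"ty":-65.4,"tz":0}
    - {"tx":22.7,"ty":-65.4,"tz":0}
    - {"tx":22.7,"ty":-65.4,"tz":0}
    - {"tx":22.7,"ty":-65.4,"tz":0}
    - {"tx":22.7,"ty":-65.4,"tz":0}
    - {"tx":22.7,"ty":-65.4,"tz":0}
    - {"tx":22.7,"ty":-65.4,"tz":0}
    - {"tx":22.7,"ty":-65.4,"tz":0}
    - {"tx":22.7,"ty":-65.4,"tz":0}
    - {"tx":22.7,"ty":-65.4,"tz":0}

```text
validation failed for argument at $.se...
```

Run:
```python
from h import *
s=dict(np.load("pics/side0.npz"));P=cloud(s);c=s["pixels"].astype(int);w=(c.max(2)-c.min(2)<45)
def blob(n,lo,hi,cx,cy,r):
    m=w&(P[...,2]>lo)&(P[...,2]<hi)&(np.hypot(P[...,0]-cx,P[...,1]-cy)<r)
    q=P[m];R=cv2.minAreaRect((q[:,:2]*1000).astype(np.float32));print(n,len(q),np.round(R[0],1),np.round(R[1],1),round(R[2],1),np.round(np.median(q[:,2]),4))
blob("knobtop",.122,.135,.447,-.07,.05)
blob("neigh cap",.095,.105,.622,.103,.05)
blob("spare cap",.087,.1,.431,-.279,.05)
t=dict(np.load("pics/top0.npz"));P=cloud(t);m=(P[...,2]>.11)&(P[...,2]<.14)
n,l,st,ce=cv2.connectedComponentsWithStats(m.astype(np.uint8))
for i in range(1,n):
    if st[i,4]>60: print(np.round(ce[i]),np.round(np.nanmedian(P[l==i],0),3))
```

```text
knobtop 228 [448.8 -71.4] [36.1 34.6] 35.0 0.1244
neigh cap 81 [622.4 104.1] [27.2 31.2] 17.0 0.0965
spare cap 270 [ 432.9 -279.9] [29.8 30.5] 2.7 0.0887
[395. 184.] [ 0.57  -0.26   0.126]
[303. 243.] [ 0.447 -0.068  0.126]
[352. 295.] [ 0.343 -0.165  0.126]
[268. 296.] [0.34  0.002 0.126]
```

The call was refused, probably because rows need every key. I'll send complete rows.

Request:
drive_tool:
  series:
    - {"tx":22.7,"ty":-65.4,"tz":0,"wx":0,"wy":0,"wz":0,"hand":-1}
    - {"tx":22.7,"ty":-65.4,"tz":0,"wx":0,"wy":0,"wz":0,"hand":-1}
    - {"tx":22.7,"ty":-65.4,"tz":0,"wx":0,"wy":0,"wz":0,"hand":-1}
    - {"tx":22.7,"ty":-65.4,"tz":0,"wx":0,"wy":0,"wz":0,"hand":-1}
    - {"tx":22.7,"ty":-65.4,"tz":0,"wx":0,"wy":0,"wz":0,"hand":-1}
    - {"tx":22.7,"ty":-65.4,"tz":0,"wx":0,"wy":0,"wz":0,"hand":-1}
    - {"tx":22.7,"ty":-65.4,"tz":0,"wx":0,"wy":0,"wz":0,"hand":-1}
    - {"tx":22.7,"ty":-65.4,"tz":0,"wx":0,"wy":0,"wz":0,"hand":-1}
    - {"tx":22.7,"ty":-65.4,"tz":0,"wx":0,"wy":0,"wz":0,"hand":-1}
    - {"tx":22.7,"ty":-65.4,"tz":0,"wx":0,"wy":0,"wz":0,"hand":-1}
    - {"tx":22.7,"ty":-65.4,"tz":0,"wx":0,"wy":0,"wz":0,"hand":-1}
    - {"tx":22.7,"ty":-65.4,"tz":0,"wx":0,"wy":0,"wz":0,"hand":-1}
    - {"tx":22.7,"ty":-65.4,"tz":0,"wx":0,"wy":0,"wz":0,"hand":-1}
    - {"tx":22.7,"ty":-65.4,"tz":0,"wx":0,"wy":0,"wz":0,"hand":-1}

```text
time: 1.85
position: [0.4465, -0.0684, 0.2215]
eef_rot: [3.14, 0.0, -0.358]
contact_force: [-0.5, -0.2, 0.1]
grip_width: 0.998
```

Request:
drive_tool:
  series:
    - {"tx":0.1,"ty":-0.2,"tz":-4,"wx":0,"wy":0,"wz":0,"hand":-1}
    - {"tx":0.1,"ty":-0.2,"tz":-8,"wx":0,"wy":0,"wz":0,"hand":-1}
    - {"tx":0.1,"ty":-0.2,"tz":-11,"wx":0,"wy":0,"wz":0,"hand":-1}
    - {"tx":0.1,"ty":-0.2,"tz":-11.8,"wx":0,"wy":0,"wz":0,"hand":-1}
    - {"tx":0.1,"ty":-0.2,"tz":-11.8,"wx":0,"wy":0,"wz":0,"hand":-1}

```text
time: 2.48
position: [0.4479, -0.0696, 0.1039]
eef_rot: [3.14, -0.0, -0.356]
contact_force: [0.2, -0.1, -0.1]
grip_width: 0.997
```

Request:
drive_tool:
  series:
    - {"tx":0,"ty":0,"tz":0,"wx":0,"wy":0,"wz":0,"hand":1}
    - {"tx":0,"ty":0,"tz":0,"wx":0,"wy":0,"wz":0,"hand":1}
    - {"tx":0,"ty":0,"tz":0,"wx":0,"wy":0,"wz":0,"hand":1}
    - {"tx":0,"ty":0,"tz":0,"wx":0,"wy":0,"wz":0,"hand":1}
    - {"tx":0,"ty":0,"tz":0,"wx":0,"wy":0,"wz":0,"hand":1}
    - {"tx":0,"ty":0,"tz":0,"wx":0,"wy":0,"wz":0,"hand":1}
    - {"tx":0,"ty":0,"tz":0,"wx":0,"wy":0,"wz":0,"hand":1}
    - {"tx":0,"ty":0,"tz":0,"wx":0,"wy":0,"wz":0,"hand":1}
  squeeze: 35

```text
time: 3.48
position: [0.4481, -0.0694, 0.104]
eef_rot: [3.14, -0.001, -0.356]
contact_force: [0.9, 0.8, -0.4]
grip_width: 0.41
```

The grip reads 35.7 mm, which matches the knob. Lifting.

Request:
drive_tool:
  series:
    - {"tx":0,"ty":0,"tz":1,"wx":0,"wy":0,"wz":0,"hand":1}
    - {"tx":0,"ty":0,"tz":3,"wx":0,"wy":0,"wz":0,"hand":1}
    - {"tx":0,"ty":0,"tz":6,"wx":0,"wy":0,"wz":0,"hand":1}
    - {"tx":0,"ty":0,"tz":9,"wx":0,"wy":0,"wz":0,"hand":1}
    - {"tx":0,"ty":0,"tz":11.5,"wx":0,"wy":0,"wz":0,"hand":1}
    - {"tx":0,"ty":0,"tz":12,"wx":0,"wy":0,"wz":0,"hand":1}
    - {"tx":0,"ty":0,"tz":12,"wx":0,"wy":0,"wz":0,"hand":1}

```text
time: 4.35
position: [0.4472, -0.0694, 0.2232]
eef_rot: [3.14, 0.001, -0.356]
contact_force: [0.8, -0.3, -4.5]
grip_width: 0.406
```

Run:
```python
from plant import *
from h import *
for n in ("side","top"):
    f=grab_frame(n); cv2.imwrite(f"pics/{n}1.png",cv2.cvtColor(f["pixels"],cv2.COLOR_RGB2BGR)); np.savez(f"pics/{n}1.npz",**f)
    P=cloud(f);c=f["pixels"].astype(int)
    m=(c.max(2)-c.min(2)<45)&(c.min(2)>90)&(P[...,2]>.09)&(P[...,2]<.21)&(np.hypot(P[...,0]-.448,P[...,1]+.07)<.08)
    q=P[m];print(n,len(q),np.round(np.percentile(q[:,2],[1,10,50,90,99]),3))
s=sense();print(s["position"],s["contact_force"],s["wrist_torque"])
```

```text
side 2128 [0.121 0.131 0.168 0.195 0.209]Traceback (most recent call last):
  File "<stdin>", line 7, in <module>
    return _quantile_unchecked(
        a, q, axis, out, overwrite_input, method, keepdims, weights)
    return _ureduce(a,
                    func=_quantile_ureduce_func,
    ...<5 lines>...
                    overwrite_input=overwrite_input,
                    method=method)
    r = func(a, **kwargs)
    result = _quantile(arr,
                       quantiles=q,
    ...<2 lines>...
                       out=out,
                       weights=wgt)
    slices_having_nans = np.isnan(arr[-1, ...])
                                  ~~~^^^^^^^^^
IndexError: index -1 is out of bounds for axis 0 with size 0
```

View pics/side1.png

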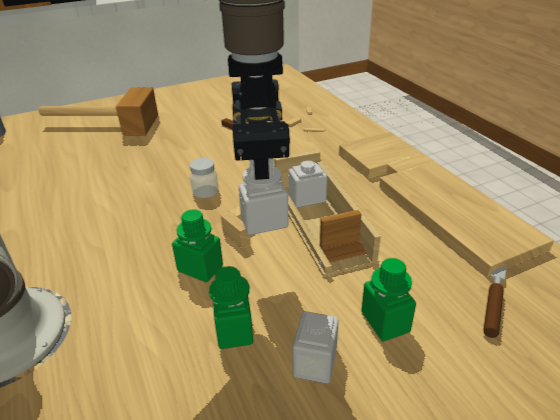

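The side view shows the bottle hanging upright under the gripper at (264,205), with nothing else disturbed. I'll measure the yaw and centre of the body.

Run:
```python
from h import *
f=dict(np.load("pics/side1.npz"));P=cloud(f);c=f["pixels"].astype(int)
w=(c.max(2)-c.min(2)<45)
def face(n,lo,hi,cx,cy):
    m=w&(P[...,2]>lo)&(P[...,2]<hi)&(np.hypot(P[...,0]-cx,P[...,1]-cy)<.06)
    q=P[m]; 
    # low-side (-y) face: bin by x, take points
    xy=q[:,:2]; best=None
    rng=np.random.default_rng(0)
    for _ in range(400):
        a,b=xy[rng.choice(len(xy),2,replace=False)]
        d=b-a; L=np.hypot(*d)
        if L<.03: continue
        nn=np.array([-d[1],d[0]])/L; r=abs((xy-a)@nn)<.002
        if best is None or r.sum()>best.sum(): best=r
    p=xy[best]; vx,vy,x0,y0=cv2.fitLine((p*1000).astype(np.float32),cv2.DIST_L2,0,.01,.01).ravel()
    e=(p*1000-[x0,y0])@[vx,vy]
    print(n,len(q),best.sum(),"dir",round(np.degrees(np.arctan2(vy,vx)),1),"mid",np.round([x0,y0],1),"ext",np.round(np.percentile(e,[1,99]),1))
face("held",.13,.185,.448,-.07)
face("neigh",.02,.075,.622,.103)
```

```text
held 1310 1068 dir -9.2 mid [442.7 -96.6] ext [-33.7  34.5]
neigh 865 538 dir -7.7 mid [619.8  76.8] ext [-33.8  33.9]
```

Request:
drive_tool:
  series:
    - {"tx":4,"ty":2.6,"tz":0,"wx":0,"wy":0,"wz":0.02,"hand":1}
    - {"tx":8.5,"ty":5.6,"tz":0,"wx":0,"wy":0,"wz":0.02,"hand":1}
    - {"tx":13,"ty":8.5,"tz":0,"wx":0,"wy":0,"wz":0.02,"hand":1}
    - {"tx":16.3,"ty":10.7,"tz":0,"wx":0,"wy":0,"wz":0.02,"hand":1}
    - {"tx":16.8,"ty":11.0,"tz":0,"wx":0,"wy":0,"wz":0.02,"hand":1}
    - {"tx":16.8,"ty":11.0,"tz":-2,"wx":0,"wy":0,"wz":0.02,"hand":1}
    - {"tx":16.8,"ty":11.0,"tz":-4,"wx":0,"wy":0,"wz":0.02,"hand":1}
    - {"tx":16.8,"ty":11.0,"tz":-4,"wx":0,"wy":0,"wz":0.02,"hand":1}

```text
time: 5.45
position: [0.6125, 0.0397, 0.1794]
eef_rot: [3.135, 0.009, -0.337]
contact_force: [0.5, -0.4, -4.1]
grip_width: 0.405
```

Run:
```python
from plant import *
from h import *
f=grab_frame("side"); cv2.imwrite("pics/side2.png",cv2.cvtColor(f["pixels"],cv2.COLOR_RGB2BGR)); np.savez("pics/side2.npz",**f)
cr=cv2.resize(cv2.cvtColor(f["pixels"],cv2.COLOR_RGB2BGR)[110:290,220:420],None,fx=3.2,fy=3.2,interpolation=cv2.INTER_CUBIC);cv2.imwrite("pics/side2c.png",cr)
```

```text
(no output)
```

View pics/side2c.png

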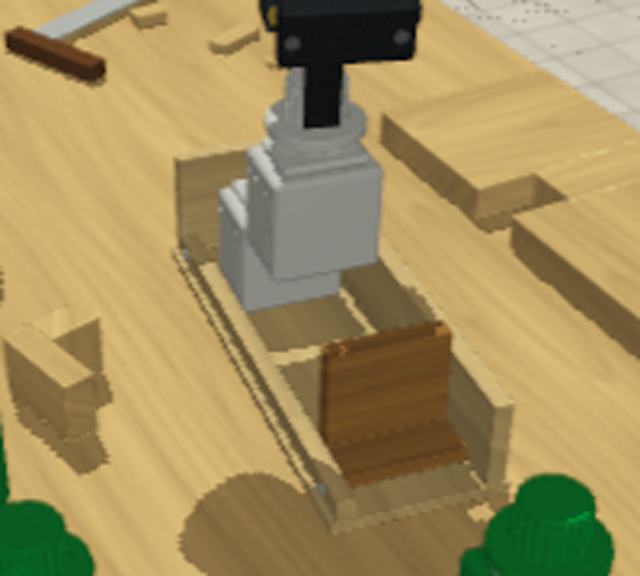

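The crop shows the bottle hanging over the bay, clear of the stop and neighbour. I'll measure its pose against the lane before lowering.

Run:
```python
from plant import *
from h import *
s=sense();print(s["time"],np.round(s["position"],4),np.round(s["eef_rot"],3),np.round(s["contact_force"],1))
f=dict(np.load("pics/side2.npz"));P=cloud(f);c=f["pixels"].astype(int);w=(c.max(2)-c.min(2)<45)
a=np.radians(-8);X=np.array([np.cos(a),np.sin(a)]);Y=np.array([-X[1],X[0]]);O=np.array([.6153,.0484])
xy=P[...,:2]-O; rx=xy@X*1000; ry=xy@Y*1000
m=w&(P[...,2]>.09)&(P[...,2]<.145)&(abs(rx)<60)&(ry>-60)&(ry<-20)
print("-y face: n",m.sum(),"ry by rx:",np.polyfit(rx[m],ry[m],1),"rx ext",np.percentile(rx[m],[1,99]),"z",np.percentile(P[...,2][m],[1,99]))
m=w&(P[...,2]>.02)&(P[...,2]<.06)&(abs(rx)<60)&(ry>5)&(ry<45)
print("neigh face",m.sum(),np.polyfit(rx[m],ry[m],1),np.percentile(rx[m],[1,99]))
```

```text
5.5 [0.6139 0.0399 0.1812] [ 3.136  0.005 -0.336] [ 0.7 -0.2 -3.7]
-y face: n 939 ry by rx: [ -0.0453123  -36.31345337] rx ext [-38.63927368  31.74848297] z [0.09094709 0.14475819]
neigh face 224 [-0.0955898  28.82063409] [-35.99844072  42.7570833 ]
```

Request:
drive_tool:
  series:
    - {"tx":0.15,"ty":0.05,"tz":0,"wx":0,"wy":0,"wz":0,"hand":1}
    - {"tx":0.15,"ty":0.05,"tz":-2,"wx":0,"wy":0,"wz":0,"hand":1}
    - {"tx":0.15,"ty":0.05,"tz":-4,"wx":0,"wy":0,"wz":0,"hand":1}
    - {"tx":0.15,"ty":0.05,"tz":-5.5,"wx":0,"wy":0,"wz":0,"hand":1}
    - {"tx":0.15,"ty":0.05,"tz":-6.2,"wx":0,"wy":0,"wz":0,"hand":1}
    - {"tx":0.15,"ty":0.05,"tz":-6.5,"wx":0,"wy":0,"wz":0,"hand":1}
    - {"tx":0.15,"ty":0.05,"tz":-6.5,"wx":0,"wy":0,"wz":0,"hand":1}

```text
time: 6.38
position: [0.6158, 0.0404, 0.1167]
eef_rot: [3.137, 0.005, -0.336]
contact_force: [-0.0, -0.1, -5.5]
grip_width: 0.405
```

Request:
drive_tool:
  series:
    - {"tx":0,"ty":0,"tz":-0.2,"wx":0,"wy":0,"wz":0,"hand":1}
    - {"tx":0,"ty":0,"tz":-0.4,"wx":0,"wy":0,"wz":0,"hand":1}
    - {"tx":0,"ty":0,"tz":-0.45,"wx":0,"wy":0,"wz":0,"hand":1}
    - {"tx":0,"ty":0,"tz":-0.45,"wx":0,"wy":0,"wz":0,"hand":1}

```text
time: 6.88
position: [0.6158, 0.0404, 0.1123]
eef_rot: [3.137, 0.004, -0.336]
contact_force: [-0.5, 0.6, -3.1]
grip_width: 0.404
```

Request:
drive_tool:
  series:
    - {"tx":0,"ty":0,"tz":-0.1,"wx":0,"wy":0,"wz":0,"hand":1}
    - {"tx":0,"ty":0,"tz":-0.1,"wx":0,"wy":0,"wz":0,"hand":1}

```text
time: 7.12
position: [0.616, 0.0404, 0.1122]
eef_rot: [3.137, 0.004, -0.336]
contact_force: [-2.0, 0.0, 2.1]
grip_width: 0.404
```

Request:
drive_tool:
  series:
    - {"tx":0,"ty":0,"tz":0,"wx":0,"wy":0,"wz":0,"hand":-1}
    - {"tx":0,"ty":0,"tz":0,"wx":0,"wy":0,"wz":0,"hand":-1}
    - {"tx":0,"ty":0,"tz":0,"wx":0,"wy":0,"wz":0,"hand":-1}
    - {"tx":0,"ty":0,"tz":0,"wx":0,"wy":0,"wz":0,"hand":-1}
    - {"tx":0,"ty":0,"tz":0,"wx":0,"wy":0,"wz":0,"hand":-1}
    - {"tx":0,"ty":0,"tz":3,"wx":0,"wy":0,"wz":0,"hand":-1}
    - {"tx":0,"ty":0,"tz":6,"wx":0,"wy":0,"wz":0,"hand":-1}
    - {"tx":0,"ty":0,"tz":9,"wx":0,"wy":0,"wz":0,"hand":-1}
    - {"tx":0,"ty":0,"tz":9,"wx":0,"wy":0,"wz":0,"hand":-1}

```text
time: 8.25
position: [0.6177, 0.0407, 0.2053]
eef_rot: [3.14, -0.002, -0.336]
contact_force: [-0.0, 0.5, -0.9]
grip_width: 1.0
```

Run:
```python
from plant import *
from h import *
f=grab_frame("side"); np.savez("pics/side3.npz",**f)
cr=cv2.resize(cv2.cvtColor(f["pixels"],cv2.COLOR_RGB2BGR)[110:290,220:420],None,fx=3.2,fy=3.2,interpolation=cv2.INTER_CUBIC);cv2.imwrite("pics/side3c.png",cr)
from scipy.spatial.transform import Rotation as R
s=sense();print(s["time"],np.round(s["position"],4),np.round(s["eef_rot"],3),np.round(s["joint_positions"],2))
Rc=R.from_euler("xyz",s["eef_rot"])
a=np.radians(-8)
flat=R.from_euler("xyz",[np.pi,0,a-np.pi/2])
tilt=R.from_rotvec(0.25*np.array([np.cos(a),np.sin(a),0]))*flat
print("yaw first",(flat*Rc.inv()).as_rotvec(),"full",(tilt*Rc.inv()).as_rotvec(), tilt.as_euler("xyz"), "tilt only",(tilt*flat.inv()).as_rotvec())
```

```text
8.3 [0.6164 0.0406 0.2032] [ 3.139e+00  2.000e-03 -3.360e-01] [ 0.33  0.39 -0.04  0.   -1.15  0.91]
yaw first [ 6.75885792e-05 -3.62132708e-03 -1.37437673e+00] full [ 0.2312108   0.13734014 -1.36719326] [ 3.14159265  0.25       -1.71042267] tilt only [ 2.47567017e-01 -3.47932752e-02 -1.53080850e-17]
```

View pics/side3c.png

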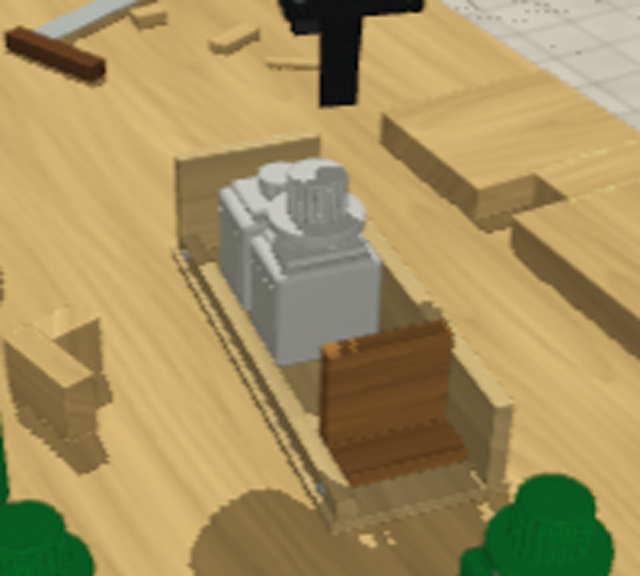

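The bottle stands upright in the bay in front of the neighbour and is released. Now I shut the fingers, turn and tilt, and go behind the stop.

Request:
drive_tool:
  series:
    - {"tx":-0.7,"ty":-4,"tz":0.5,"wx":0.231,"wy":0.137,"wz":-1.367,"hand":1}
    - {"tx":-1.3,"ty":-8,"tz":0.5,"wx":0.231,"wy":0.137,"wz":-1.367,"hand":1}
    - {"tx":-2.2,"ty":-12,"tz":0.5,"wx":0.231,"wy":0.137,"wz":-1.367,"hand":1}
    - {"tx":-2.2,"ty":-14.6,"tz":0.5,"wx":0.231,"wy":0.137,"wz":-1.367,"hand":1}
    - {"tx":-2.2,"ty":-14.6,"tz":0.5,"wx":0.231,"wy":0.137,"wz":-1.367,"hand":1}
    - {"tx":-2.2,"ty":-14.6,"tz":0.5,"wx":0.231,"wy":0.137,"wz":-1.367,"hand":1}
    - {"tx":-2.2,"ty":-14.6,"tz":0.5,"wx":0.231,"wy":0.137,"wz":-1.367,"hand":1}
    - {"tx":-2.2,"ty":-14.6,"tz":0.5,"wx":0.231,"wy":0.137,"wz":-1.367,"hand":1}
    - {"tx":-2.2,"ty":-14.6,"tz":-3,"wx":0.231,"wy":0.137,"wz":-1.367,"hand":1}
    - {"tx":-2.2,"ty":-14.6,"tz":-6,"wx":0.231,"wy":0.137,"wz":-1.367,"hand":1}
    - {"tx":-2.2,"ty":-14.6,"tz":-9,"wx":0.231,"wy":0.137,"wz":-1.367,"hand":1}
    - {"tx":-2.2,"ty":-14.6,"tz":-9,"wx":0.231,"wy":0.137,"wz":-1.367,"hand":1}

```text
time: 9.8
position: [0.5918, -0.1051, 0.1094]
eef_rot: [3.133, 0.25, -1.713]
contact_force: [-0.4, -0.0, 0.6]
grip_width: 0.003
```

Run:
```python
from plant import *
from h import *
f=grab_frame("side"); 
cv2.imwrite("pics/side4.png",cv2.cvtColor(f["pixels"],cv2.COLOR_RGB2BGR))
s=sense();print(s["time"],np.round(s["position"],4),np.round(s["eef_rot"],3),np.round(s["joint_positions"],2),s["grip_width"])
```

```text
9.85 [ 0.5934 -0.1054  0.1116] [ 3.138  0.249 -1.711] [-0.05  0.47 -0.08 -0.29 -1.03  0.06] 0.004063359105902071
```

View pics/side4.png

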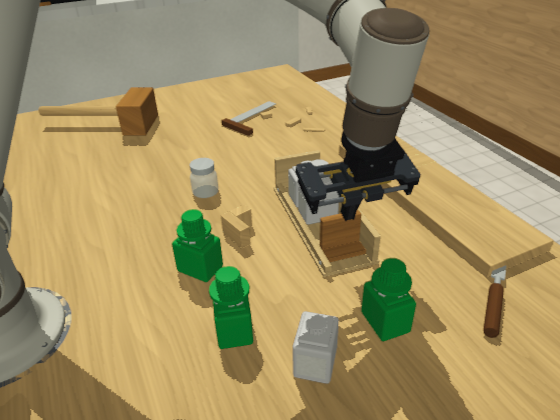

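The side view shows the shut fingertips at about (350,215), behind the stop and leaning back. Lowering, then pushing along rack +y.

Request:
drive_tool:
  series:
    - {"tx":0,"ty":0,"tz":-2,"wx":0,"wy":0,"wz":0,"hand":1}
    - {"tx":0,"ty":0,"tz":-4,"wx":0,"wy":0,"wz":0,"hand":1}
    - {"tx":0,"ty":0,"tz":-5,"wx":0,"wy":0,"wz":0,"hand":1}
    - {"tx":0,"ty":0,"tz":-5,"wx":0,"wy":0,"wz":0,"hand":1}
    - {"tx":0.14,"ty":1.0,"tz":-5,"wx":0,"wy":0,"wz":0,"hand":1}
    - {"tx":0.28,"ty":2.0,"tz":-5,"wx":0,"wy":0,"wz":0,"hand":1}
    - {"tx":0.42,"ty":3.0,"tz":-5,"wx":0,"wy":0,"wz":0,"hand":1}
    - {"tx":0.56,"ty":4.0,"tz":-5,"wx":0,"wy":0,"wz":0,"hand":1}
    - {"tx":0.7,"ty":5.0,"tz":-5,"wx":0,"wy":0,"wz":0,"hand":1}
    - {"tx":0.7,"ty":5.0,"tz":-5,"wx":0,"wy":0,"wz":0,"hand":1}

```text
time: 11.1
position: [0.601, -0.0554, 0.0623]
eef_rot: [3.14, 0.248, -1.71]
contact_force: [-0.8, -3.0, -0.2]
grip_width: 0.001
```

Request:
drive_tool:
  series:
    - {"tx":0.11,"ty":0.8,"tz":0,"wx":0,"wy":0,"wz":0,"hand":1}
    - {"tx":0.22,"ty":1.6,"tz":0,"wx":0,"wy":0,"wz":0,"hand":1}
    - {"tx":0.34,"ty":2.4,"tz":0,"wx":0,"wy":0,"wz":0,"hand":1}
    - {"tx":0.45,"ty":3.2,"tz":0,"wx":0,"wy":0,"wz":0,"hand":1}
    - {"tx":0.56,"ty":4.0,"tz":0,"wx":0,"wy":0,"wz":0,"hand":1}
    - {"tx":0.67,"ty":4.8,"tz":0,"wx":0,"wy":0,"wz":0,"hand":1}
    - {"tx":0.78,"ty":5.6,"tz":0,"wx":0,"wy":0,"wz":0,"hand":1}
    - {"tx":0.9,"ty":6.4,"tz":0,"wx":0,"wy":0,"wz":0,"hand":1}
    - {"tx":0.98,"ty":7.0,"tz":0,"wx":0,"wy":0,"wz":0,"hand":1}
    - {"tx":0.98,"ty":7.0,"tz":0,"wx":0,"wy":0,"wz":0,"hand":1}

```text
time: 12.35
position: [0.6105, 0.0128, 0.0624]
eef_rot: [3.14, 0.245, -1.709]
contact_force: [0.4, -8.6, -0.4]
grip_width: 0.004
```

Run:
```python
from plant import *
from h import *
f=grab_frame("side"); 
cr=cv2.resize(cv2.cvtColor(f["pixels"],cv2.COLOR_RGB2BGR)[110:290,220:420],None,fx=3.2,fy=3.2,interpolation=cv2.INTER_CUBIC);cv2.imwrite("pics/side5c.png",cr)
s=sense();print(s["time"],np.round(s["position"],4),s["contact_force"],s["wrist_torque"])
```

```text
12.4 [0.6105 0.0128 0.0624] [-0.66108323 -7.40213124 -0.79052646] [-2.96458566  0.09057148 -0.13558462]
```

View pics/side5c.png

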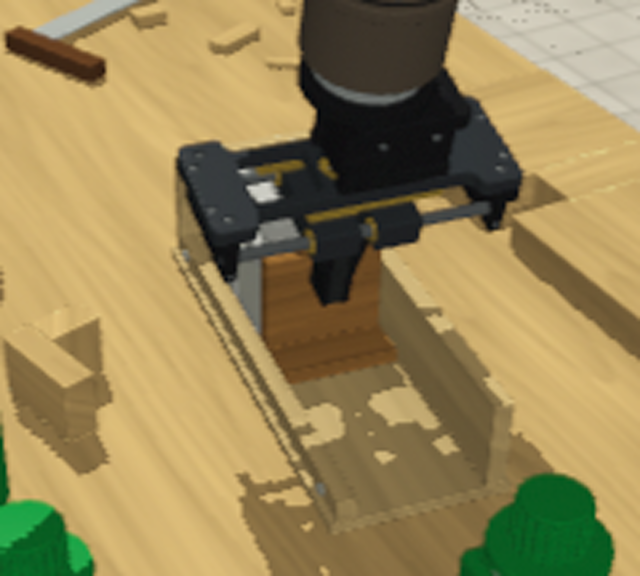

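The stop now bears on the bottle and both are sliding. I creep on.

Request:
drive_tool:
  series:
    - {"tx":0.03,"ty":0.25,"tz":0,"wx":0,"wy":0,"wz":0,"hand":1}
    - {"tx":0.07,"ty":0.5,"tz":0,"wx":0,"wy":0,"wz":0,"hand":1}
    - {"tx":0.1,"ty":0.75,"tz":0,"wx":0,"wy":0,"wz":0,"hand":1}
    - {"tx":0.13,"ty":0.95,"tz":0,"wx":0,"wy":0,"wz":0,"hand":1}
    - {"tx":0.13,"ty":0.95,"tz":0,"wx":0,"wy":0,"wz":0,"hand":1}

```text
time: 13.02
position: [0.6115, 0.0197, 0.0624]
eef_rot: [3.139, 0.242, -1.709]
contact_force: [-0.7, -10.4, -0.6]
grip_width: 0.005
```

Request:
drive_tool:
  series:
    - {"tx":0.03,"ty":0.25,"tz":0,"wx":0,"wy":0,"wz":0,"hand":1}
    - {"tx":0.07,"ty":0.5,"tz":0,"wx":0,"wy":0,"wz":0,"hand":1}
    - {"tx":0.1,"ty":0.75,"tz":0,"wx":0,"wy":0,"wz":0,"hand":1}
    - {"tx":0.1,"ty":0.75,"tz":0,"wx":0,"wy":0,"wz":0,"hand":1}

```text
time: 13.52
position: [0.6121, 0.0247, 0.0624]
eef_rot: [3.139, 0.239, -1.709]
contact_force: [0.0, -10.4, -0.9]
grip_width: 0.002
```

Request:
drive_tool:
  series:
    - {"tx":0.03,"ty":0.25,"tz":0,"wx":0,"wy":0,"wz":0,"hand":1}
    - {"tx":0.07,"ty":0.5,"tz":0,"wx":0,"wy":0,"wz":0,"hand":1}
    - {"tx":0.1,"ty":0.75,"tz":0,"wx":0,"wy":0,"wz":0,"hand":1}
    - {"tx":0.1,"ty":0.75,"tz":0,"wx":0,"wy":0,"wz":0,"hand":1}

```text
time: 14.02
position: [0.6125, 0.0275, 0.0625]
eef_rot: [3.139, 0.232, -1.709]
contact_force: [-1.2, -16.3, -0.2]
grip_width: 0.002
```

Request:
drive_tool:
  series:
    - {"tx":0.07,"ty":0.5,"tz":0,"wx":0.02,"wy":-0.003,"wz":0,"hand":1}
    - {"tx":0.12,"ty":0.9,"tz":0,"wx":0.02,"wy":-0.003,"wz":0,"hand":1}
    - {"tx":0.12,"ty":0.9,"tz":0,"wx":0.02,"wy":-0.003,"wz":0,"hand":1}

```text
time: 14.4
position: [0.6126, 0.028, 0.0624]
eef_rot: [3.138, 0.241, -1.709]
contact_force: [-1.6, -28.1, 1.2]
grip_width: 0.004
```

Run:
```python
from plant import *
from h import *
for n in("side","top"):
    f=grab_frame(n); np.savez(f"pics/{n}6.npz",**f)
    cv2.imwrite(f"pics/{n}6.png",cv2.cvtColor(f["pixels"],cv2.COLOR_RGB2BGR))
s=sense();print(s["time"],np.round(s["position"],4),s["contact_force"],s["wrist_torque"],s["eef_rot"])
```

```text
14.5 [0.6126 0.0279 0.0624] [ -1.14966938 -26.58258011   1.01301682] [-8.35272201  0.42742268 -0.13560616] [ 3.13762631  0.24136692 -1.70894137]
```

View pics/top6.png

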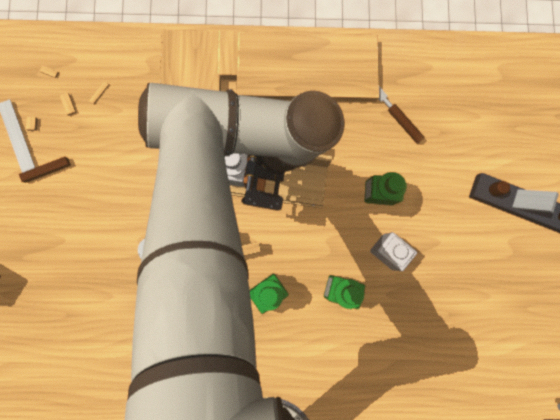

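The arm shadows the top view, but the force rose to 28 N with only 0.5 mm of motion, so the row is packed. Back off, rise and check.

Request:
drive_tool:
  series:
    - {"tx":-0.2,"ty":-1.5,"tz":0,"wx":0,"wy":0,"wz":0,"hand":1}
    - {"tx":-0.6,"ty":-4,"tz":0,"wx":0,"wy":0,"wz":0,"hand":1}
    - {"tx":-0.8,"ty":-6,"tz":2,"wx":0,"wy":0,"wz":0,"hand":1}
    - {"tx":-0.8,"ty":-6,"tz":7,"wx":0,"wy":0,"wz":0,"hand":1}
    - {"tx":-0.8,"ty":-6,"tz":12,"wx":0,"wy":0,"wz":0,"hand":-1}
    - {"tx":-0.8,"ty":-6,"tz":16,"wx":-0.24,"wy":0.03,"wz":0,"hand":-1}
    - {"tx":-0.8,"ty":-6,"tz":16,"wx":-0.24,"wy":0.03,"wz":0,"hand":-1}
    - {"tx":-0.8,"ty":-6,"tz":16,"wx":-0.24,"wy":0.03,"wz":0,"hand":-1}

```text
time: 15.5
position: [0.6041, -0.0301, 0.2226]
eef_rot: [3.141, 0.001, -1.706]
contact_force: [-0.4, 0.6, -1.0]
grip_width: 0.377
```

```bash
cat > chk.py <<'E'
from plant import *
from h import *
import sys
tag=sys.argv[1]
f=grab_frame("side"); np.savez(f"pics/side{tag}.npz",**f)
cr=cv2.resize(cv2.cvtColor(f["pixels"],cv2.COLOR_RGB2BGR)[130:280,240:400],None,fx=3.8,fy=3.8,interpolation=cv2.INTER_CUBIC);cv2.imwrite(f"pics/side{tag}c.png",cr)
P=cloud(f);c=f["pixels"].astype(int);w=(c.max(2)-c.min(2)<45)
a=np.radians(-8);X=np.array([np.cos(a),np.sin(a)]);Y=np.array([-X[1],X[0]]);O=np.array([.6153,.0484])
xy=P[...,:2]-O; rx=xy@X*1000; ry=xy@Y*1000;z=P[...,2]*1000
def b(n,m):
    if m.sum()<20: print(n,"few",m.sum());return
    R=cv2.minAreaRect(np.stack([rx[m],ry[m]],1).astype(np.float32));print(n,m.sum(),"c",np.round(R[0],1),"sz",np.round(R[1],1),round(R[2],1),"ry ext",np.round(np.percentile(ry[m],[2,98]),1))
L=abs(rx)<50
b("knob top",w&L&(z>128)&(z<142)&(ry>0)&(ry<60))
b("neigh cap",w&L&(z>94)&(z<103)&(ry>70)&(ry<112))
b("stop top",L&(z>78)&(z<90)&~w&(ry<20)&(ry>-140))
s=sense();print(s["time"],np.round(s["position"],4),np.round(s["eef_rot"],3),np.round(s["joint_positions"],2))
E
python3 chk.py 7
```

```text
knob top 153 c [ 0.3 30.6] sz [34.5 35.9] 7.1 ry ext [14.  46.7]
neigh cap 37 c [-6.4 90.1] sz [23.8 14. ] 65.0 ry ext [77.1 99.9]
stop top 217 c [ 0.4 -5.6] sz [19.  76.9] 87.2 ry ext [-13.7   2.4]
15.55 [ 0.604  -0.0309  0.222 ] [ 3.140e+00  1.000e-03 -1.707e+00] [ 0.22  0.35 -0.04 -0.   -1.18 -0.35]
```

View pics/side7c.png

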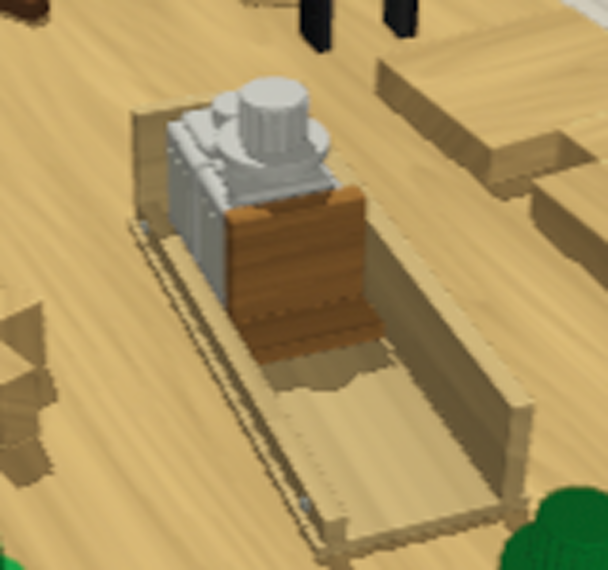

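The crop shows stop, bottle and neighbour touching in one row against the wall. The stop top is at rack y -5.6, so the joint reads about 0.117, and the knob is at rack (0.3, 30.6). Now over the knob.

Request:
drive_tool:
  series:
    - {"tx":0.6,"ty":4,"tz":0,"wx":0,"wy":0,"wz":0,"hand":-1}
    - {"tx":1.2,"ty":8,"tz":0,"wx":0,"wy":0,"wz":0,"hand":-1}
    - {"tx":1.6,"ty":11.1,"tz":0,"wx":0,"wy":0,"wz":0,"hand":-1}
    - {"tx":1.6,"ty":11.1,"tz":0,"wx":0,"wy":0,"wz":0,"hand":-1}
    - {"tx":1.6,"ty":11.1,"tz":-3,"wx":0,"wy":0,"wz":0,"hand":-1}
    - {"tx":1.6,"ty":11.1,"tz":-6,"wx":0,"wy":0,"wz":0,"hand":-1}
    - {"tx":1.6,"ty":11.1,"tz":-6,"wx":0,"wy":0,"wz":0,"hand":-1}
    - {"tx":1.6,"ty":11.1,"tz":-6,"wx":0,"wy":0,"wz":0,"hand":-1}

```text
time: 16.55
position: [0.6208, 0.0794, 0.1631]
eef_rot: [3.141, 0.002, -1.708]
contact_force: [0.2, 0.3, -0.7]
grip_width: 1.0
```

Run:
```python
from plant import *
from h import *
f=grab_frame("side"); 
cr=cv2.resize(cv2.cvtColor(f["pixels"],cv2.COLOR_RGB2BGR)[110:260,240:400],None,fx=3.8,fy=3.8,interpolation=cv2.INTER_CUBIC);cv2.imwrite("pics/side8c.png",cr)
s=sense();print(s["time"],np.round(s["position"],4),s["contact_force"],s["eef_rot"])
```

```text
16.6 [0.621  0.0797 0.1636] [ 0.04416494 -0.68193246  0.60851917] [-3.14106917e+00  2.36394015e-03 -1.70789778e+00]
```

View pics/side8c.png

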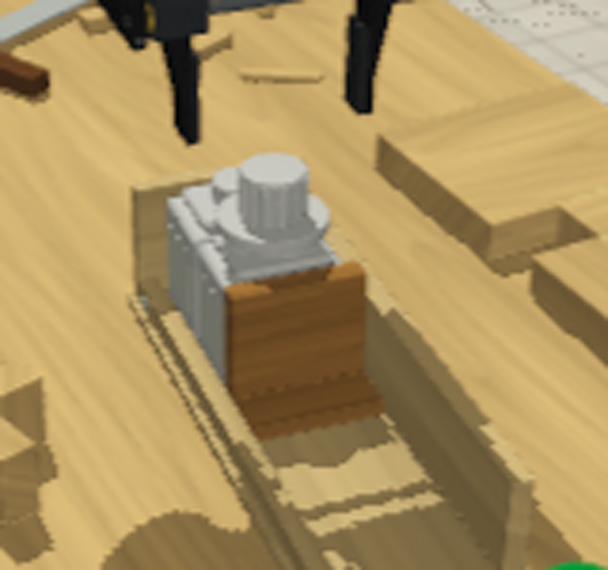

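The open fingers straddle the knob at crop (273,190). Lower and grip firmly.

Request:
drive_tool:
  series:
    - {"tx":-0.1,"ty":0,"tz":-3,"wx":0,"wy":0,"wz":0,"hand":-1}
    - {"tx":-0.1,"ty":0,"tz":-5,"wx":0,"wy":0,"wz":0,"hand":-1}
    - {"tx":-0.1,"ty":0,"tz":-5.5,"wx":0,"wy":0,"wz":0,"hand":-1}
    - {"tx":-0.1,"ty":0,"tz":-5.5,"wx":0,"wy":0,"wz":0,"hand":-1}
    - {"tx":-0.1,"ty":0,"tz":-5.5,"wx":0,"wy":0,"wz":0,"hand":1}
    - {"tx":-0.1,"ty":0,"tz":-5.5,"wx":0,"wy":0,"wz":0,"hand":1}
    - {"tx":-0.1,"ty":0,"tz":-5.5,"wx":0,"wy":0,"wz":0,"hand":1}
    - {"tx":-0.1,"ty":0,"tz":-5.5,"wx":0,"wy":0,"wz":0,"hand":1}
    - {"tx":-0.1,"ty":0,"tz":-5.5,"wx":0,"wy":0,"wz":0,"hand":1}
    - {"tx":-0.1,"ty":0,"tz":-5.5,"wx":0,"wy":0,"wz":0,"hand":1}
  squeeze: 60

```text
time: 17.85
position: [0.6209, 0.0797, 0.109]
eef_rot: [-3.139, 0.003, -1.708]
contact_force: [0.5, -0.8, -0.9]
grip_width: 0.404
```

Request:
drive_tool:
  series:
    - {"tx":0,"ty":0,"tz":-0.3,"wx":0,"wy":0,"wz":0,"hand":1}
    - {"tx":0,"ty":0,"tz":-0.6,"wx":0,"wy":0,"wz":0,"hand":1}
    - {"tx":0,"ty":0,"tz":-0.9,"wx":0,"wy":0,"wz":0,"hand":1}
    - {"tx":0,"ty":0,"tz":-1.1,"wx":0,"wy":0,"wz":0,"hand":1}
    - {"tx":0,"ty":0,"tz":-1.1,"wx":0,"wy":0,"wz":0,"hand":1}

```text
time: 18.48
position: [0.6217, 0.0796, 0.1014]
eef_rot: [-3.136, 0.002, -1.706]
contact_force: [-2.6, -0.2, 16.0]
grip_width: 0.4
```

Pressed 7.6 mm at 16 N. I keep the press on and turn anticlockwise, in stages.

Request:
drive_tool:
  series:
    - {"tx":0,"ty":0,"tz":-0.6,"wx":0,"wy":0,"wz":0,"hand":1}
    - {"tx":0,"ty":0,"tz":-0.6,"wx":0,"wy":0,"wz":0,"hand":1}
    - {"tx":0,"ty":0,"tz":-0.6,"wx":0,"wy":0,"wz":0.08,"hand":1}
    - {"tx":0,"ty":0,"tz":-0.6,"wx":0,"wy":0,"wz":0.16,"hand":1}
    - {"tx":0,"ty":0,"tz":-0.6,"wx":0,"wy":0,"wz":0.24,"hand":1}
    - {"tx":0,"ty":0,"tz":-0.6,"wx":0,"wy":0,"wz":0.3,"hand":1}
    - {"tx":0,"ty":0,"tz":-0.6,"wx":0,"wy":0,"wz":0.3,"hand":1}

```text
time: 19.35
position: [0.622, 0.0794, 0.1004]
eef_rot: [-3.134, 0.001, -1.404]
contact_force: [-6.3, 1.0, 21.5]
grip_width: 0.405
```

```bash
python3 chk.py 9; python3 -c "
from plant import *
s=sense();print(s['contact_force'],s['wrist_torque'])"
```

```text
knob top 113 c [ 0.9 30.4] sz [62.5 24.4] 17.5 ry ext [11.2 40.3]
neigh cap few 9
stop top 217 c [ 0.4 -5.3] sz [18.3 76.8] 89.1 ry ext [-13.9   2.1]
19.4 [0.622  0.0795 0.1004] [-3.134e+00  1.000e-03 -1.404e+00] [ 0.39  0.49 -0.15  0.   -0.92 -0.22]
[-6.69204065 -0.27017929 20.01477594] [0.06647425 2.45880782 0.00940301]
```

View pics/side9c.png

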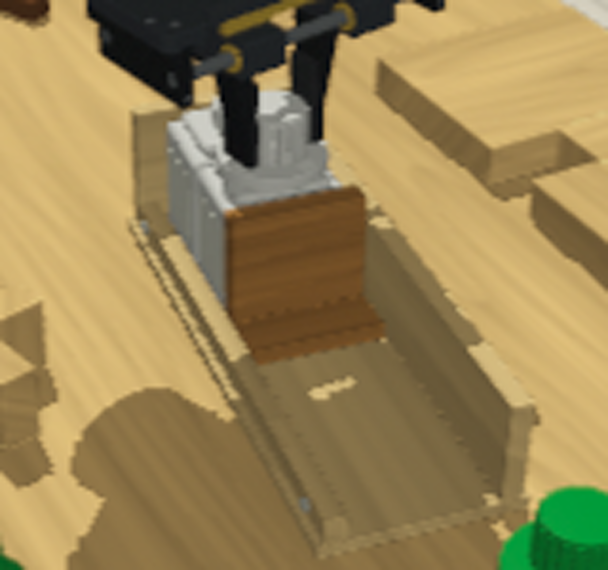

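The row is undisturbed and the cap turns freely, with a wrist moment of about 0. Continue.

Request:
drive_tool:
  series:
    - {"tx":-0.1,"ty":0,"tz":-0.6,"wx":0,"wy":0,"wz":0.06,"hand":1}
    - {"tx":-0.1,"ty":0,"tz":-0.6,"wx":0,"wy":0,"wz":0.14,"hand":1}
    - {"tx":-0.1,"ty":0,"tz":-0.6,"wx":0,"wy":0,"wz":0.22,"hand":1}
    - {"tx":-0.1,"ty":0,"tz":-0.6,"wx":0,"wy":0,"wz":0.3,"hand":1}
    - {"tx":-0.1,"ty":0,"tz":-0.6,"wx":0,"wy":0,"wz":0.38,"hand":1}
    - {"tx":-0.1,"ty":0,"tz":-0.6,"wx":0,"wy":0,"wz":0.46,"hand":1}
    - {"tx":-0.1,"ty":0,"tz":-0.6,"wx":0,"wy":0,"wz":0.54,"hand":1}
    - {"tx":-0.1,"ty":0,"tz":-0.6,"wx":0,"wy":0,"wz":0.6,"hand":1}
    - {"tx":-0.1,"ty":0,"tz":-0.6,"wx":0,"wy":0,"wz":0.6,"hand":1}

```text
time: 20.52
position: [0.6225, 0.0796, 0.1004]
eef_rot: [-3.131, -0.003, -0.801]
contact_force: [-6.6, 0.4, 22.9]
grip_width: 0.402
```

```bash
python3 -c "
from plant import *
s=sense();print(s['contact_force'],s['wrist_torque'])"
```

```text
[-6.58840757  0.42006703 22.91825363] [-0.05322179  2.21637682  0.01842213]
```

Request:
drive_tool:
  series:
    - {"tx":-0.2,"ty":0,"tz":-0.5,"wx":0,"wy":0,"wz":0.06,"hand":1}
    - {"tx":-0.2,"ty":0,"tz":-0.5,"wx":0,"wy":0,"wz":0.12,"hand":1}
    - {"tx":-0.2,"ty":0,"tz":-0.5,"wx":0,"wy":0,"wz":0.18,"hand":1}
    - {"tx":-0.2,"ty":0,"tz":-0.5,"wx":0,"wy":0,"wz":0.23,"hand":1}
    - {"tx":-0.2,"ty":0,"tz":-0.5,"wx":0,"wy":0,"wz":0.27,"hand":1}
    - {"tx":-0.2,"ty":0,"tz":-0.5,"wx":0,"wy":0,"wz":0.3,"hand":1}
    - {"tx":-0.2,"ty":0,"tz":-0.5,"wx":0,"wy":0,"wz":0.3,"hand":1}

```text
time: 21.4
position: [0.6227, 0.0797, 0.1005]
eef_rot: [-3.128, -0.008, -0.5]
contact_force: [-4.2, 0.8, 18.9]
grip_width: 0.405
```

```bash
python3 -c "
from plant import *
s=sense();print(s['contact_force'],s['wrist_torque'])"; python3 chk.py 10
```

```text
[-4.20962041  0.76483073 18.90203726] [-0.31862366  1.24198457 -0.15480891]
knob top 26 c [-8.9  3.8] sz [ 6.7 21.9] 65.4 ry ext [ 0.6 10. ]
neigh cap few 5
stop top 218 c [ 0.9 -5. ] sz [18.8 77.7] 89.2 ry ext [-13.9   2.2]
21.45 [0.6227 0.0797 0.1005] [-3.128 -0.008 -0.5  ] [ 0.38  0.49 -0.15 -0.   -0.91  0.69]
```

View pics/side10c.png

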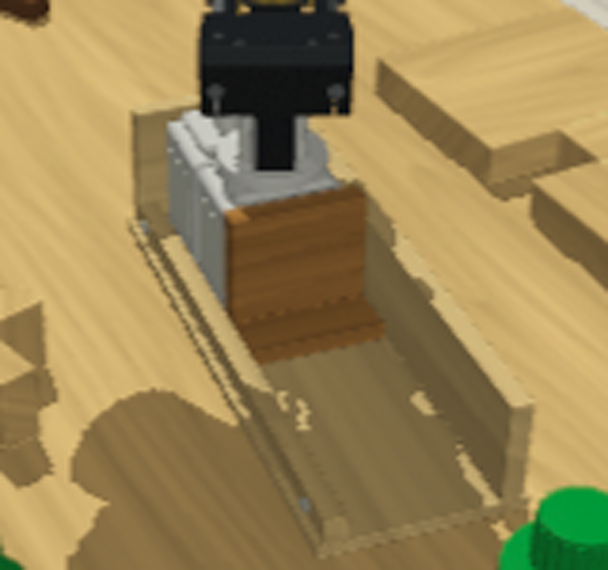

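A moment has started to appear (-0.15 N m) at 1.2 rad. I creep into the hard stop to confirm.

Request:
drive_tool:
  series:
    - {"tx":-0.1,"ty":0,"tz":-0.4,"wx":0,"wy":0,"wz":0.03,"hand":1}
    - {"tx":-0.1,"ty":0,"tz":-0.4,"wx":0,"wy":0,"wz":0.05,"hand":1}
    - {"tx":-0.1,"ty":0,"tz":-0.4,"wx":0,"wy":0,"wz":0.05,"hand":1}

```text
time: 21.82
position: [0.6227, 0.0797, 0.1005]
eef_rot: [-3.126, -0.011, -0.452]
contact_force: [-3.5, -1.3, 16.8]
grip_width: 0.398
```

```bash
python3 -c "
from plant import *
s=sense();print(s['contact_force'],s['wrist_torque'],s['eef_rot'])"
```

```text
[-3.5309852  -1.31831177 16.75058682] [-0.23617257  1.40375121 -0.92636907] [-3.12646511 -0.01144029 -0.4520925 ]
```

The moment rose to 0.93 N m at 1.25 rad of tool turn, so the hard stop is reached. Ease up the press, release and rise.

Request:
drive_tool:
  series:
    - {"tx":0,"ty":0,"tz":0.2,"wx":0,"wy":0,"wz":0,"hand":1}
    - {"tx":0,"ty":0,"tz":0.5,"wx":0,"wy":0,"wz":0,"hand":1}
    - {"tx":0,"ty":0,"tz":0.75,"wx":0,"wy":0,"wz":0,"hand":1}
    - {"tx":0,"ty":0,"tz":0.75,"wx":0,"wy":0,"wz":0,"hand":1}

```text
time: 22.32
position: [0.6225, 0.0795, 0.1082]
eef_rot: [-3.127, -0.011, -0.454]
contact_force: [-0.9, 0.5, 4.8]
grip_width: 0.402
```

```bash
python3 -c "
from plant import *
s=sense();print(s['contact_force'],s['wrist_torque'],s['eef_rot'])"
```

```text
[-0.89320666  0.50562939  4.77160348] [-0.37842255  0.51437117 -0.8291581 ] [-3.12670498 -0.01098016 -0.45377305]
```

Request:
drive_tool:
  series:
    - {"tx":0,"ty":0,"tz":0,"wx":0,"wy":0,"wz":0,"hand":-1}
    - {"tx":0,"ty":0,"tz":0,"wx":0,"wy":0,"wz":0,"hand":-1}
    - {"tx":0,"ty":0,"tz":0,"wx":0,"wy":0,"wz":0,"hand":-1}
    - {"tx":0,"ty":0,"tz":0,"wx":0,"wy":0,"wz":0,"hand":-1}
    - {"tx":0,"ty":0,"tz":0,"wx":0,"wy":0,"wz":0,"hand":-1}
    - {"tx":0,"ty":0,"tz":3,"wx":0,"wy":0,"wz":0,"hand":-1}
    - {"tx":0,"ty":0,"tz":6,"wx":0,"wy":0,"wz":0,"hand":-1}
    - {"tx":0,"ty":0,"tz":11,"wx":0,"wy":0,"wz":0,"hand":-1}
    - {"tx":0,"ty":0,"tz":14,"wx":0,"wy":0,"wz":0,"hand":-1}
    - {"tx":-4,"ty":-5,"tz":14,"wx":0,"wy":0,"wz":0,"hand":-1}
    - {"tx":-10,"ty":-10,"tz":14,"wx":0,"wy":0,"wz":0,"hand":-1}
    - {"tx":-15,"ty":-15,"tz":14,"wx":0,"wy":0,"wz":0,"hand":-1}
    - {"tx":-20,"ty":-20,"tz":14,"wx":0,"wy":0,"wz":0,"hand":-1}
    - {"tx":-22,"ty":-24,"tz":14,"wx":0,"wy":0,"wz":0,"hand":-1}
    - {"tx":-22,"ty":-24,"tz":14,"wx":0,"wy":0,"wz":0,"hand":-1}

```text
time: 24.2
position: [0.4003, -0.1623, 0.2487]
eef_rot: [-3.126, -0.012, -0.457]
contact_force: [0.0, 0.7, -0.2]
grip_width: 1.001
```

```bash
python3 chk.py 11
python3 - <<'E'
from plant import *
from h import *
f=grab_frame("top");np.savez("pics/top11.npz",**f);cv2.imwrite("pics/top11.png",cv2.cvtColor(f["pixels"],cv2.COLOR_RGB2BGR))
E
```

```text
knob top 149 c [ 0.2 30.8] sz [36.2 33.9] 7.8 ry ext [13.9 46.6]
neigh cap 37 c [-6.1 90.7] sz [29.2 14.2] 65.4 ry ext [ 75.8 101.4]
stop top 217 c [ 0.3 -6.3] sz [18.8 76.7] 88.6 ry ext [-14.1   1.9]
24.25 [ 0.4006 -0.1624  0.2487] [-3.127 -0.012 -0.457] [-0.01  0.02 -0.39 -0.01 -1.14  1.13]
```

View pics/side11c.png

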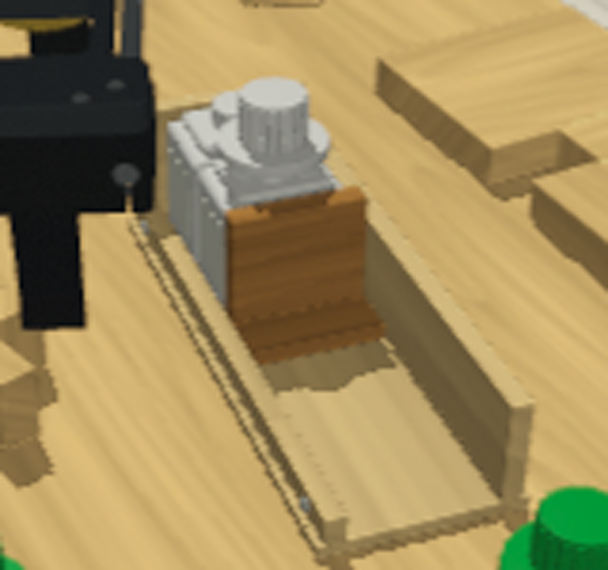

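View pics/top11.png

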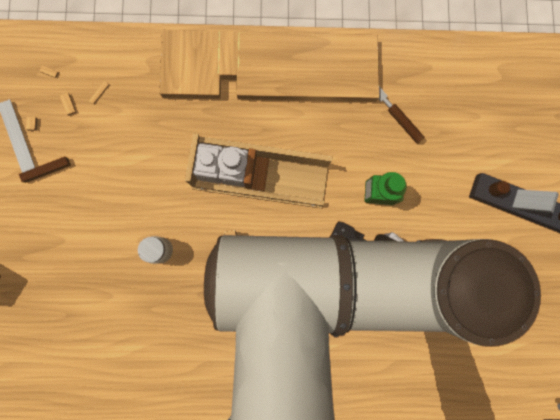

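The gripper is clear and the row looks tight. I'll measure it precisely from the top view and check that the bystanders have not moved.

Run:
```python
from h import *
a=np.radians(-8);X=np.array([np.cos(a),np.sin(a)]);Y=np.array([-X[1],X[0]]);O=np.array([.6153,.0484])
for tag in("0","11"):
    f=dict(np.load(f"pics/top{tag}.npz"));P=cloud(f);c=f["pixels"].astype(int);w=(c.max(2)-c.min(2)<45)
    xy=P[...,:2]-O; rx=xy@X*1000; ry=xy@Y*1000;z=P[...,2]*1000
    def b(n,m):
        if m.sum()<20: print(n,"few",m.sum());return
        R=cv2.minAreaRect(np.stack([rx[m],ry[m]],1).astype(np.float32));print(tag,n,m.sum(),"c",np.round(R[0],1),"sz",np.round(R[1],1),round(R[2],1))
    L=abs(rx)<46
    b("stop top",L&(z>79)&(z<90)&~w&(ry<20)&(ry>-140))
    b("bottle knob",w&L&(z>128)&(z<142)&(ry>0)&(ry<60))
    b("bottle shoulder",w&L&(z>78)&(z<94)&(ry>0)&(ry<59))
    b("neigh shoulder",w&L&(z>78)&(z<92)&(ry>(60 if tag=="11" else 20))&(ry<112))
    b("neigh cap",w&L&(z>94)&(z<103)&(ry>(66 if tag=="11" else 20))&(ry<112))
    b("wall top",(z>79)&(z<90)&(abs(rx)<56)&(ry>113)&(ry<130)&~w)
    q=(np.hypot(P[...,0]-.56,P[...,1]-.3)<.0)
d0=dict(np.load("pics/side7.npz"))["pixels"].astype(int);d1=dict(np.load("pics/side11.npz"))["pixels"].astype(int)
A=dict(np.load("pics/side0.npz"))["pixels"].astype(int)
# bystander displacement via phase correlation, side view, start vs now
import cv2
for n,(r0,r1,c0,c1) in dict(jar=(155,205,180,225),green_a=(205,285,170,225),green_b=(265,350,205,257),spare=(308,385,288,345),green_c=(255,340,358,420),offcut=(200,245,218,250)).items():
    g=lambda I:cv2.cvtColor(I.astype(np.uint8),cv2.COLOR_RGB2GRAY)[r0:r1,c0:c1]
    sh,resp=cv2.phaseCorrelate(g(A).astype(np.float32),g(d1).astype(np.float32));print(n,np.round(sh,2),round(resp,2))
g=lambda I:cv2.cvtColor(I.astype(np.uint8),cv2.COLOR_RGB2GRAY)[178:230,298:345].astype(np.float32)
print("stop shift side7->11",cv2.phaseCorrelate(g(d0),g(d1)))
im=cv2.cvtColor(dict(np.load("pics/top11.npz"))["pixels"],cv2.COLOR_RGB2BGR)[130:212,180:280]
cv2.imwrite("pics/top11c.png",cv2.resize(im,None,fx=7,fy=7,interpolation=cv2.INTER_CUBIC))
```

```text
0 stop top 262 c [  -0.5 -122.4] sz [78.2 15.9] 0.3
bottle knob few 0
0 bottle shoulder 296 c [-0.4 43.6] sz [29.9 68.5] 89.6
0 neigh shoulder 499 c [-0.3 55.2] sz [68.7 52.9] 0.0
0 neigh cap 154 c [-1.3 55.1] sz [29.1 29.4] 35.8
0 wall top 292 c [-1.00e-01  1.21e+02] sz [106.5  12.8] 0.2
11 stop top 246 c [-0.1 -5.4] sz [15.7 78. ] 89.8
11 bottle knob 259 c [-0.6 31. ] sz [36.6 36.3] 62.5
11 bottle shoulder 119 c [-1.9 29.4] sz [56.6 66.7] 89.9
11 neigh shoulder 478 c [-0.9 86.1] sz [68.2 51.7] 0.1
11 neigh cap 153 c [ 0.3 87.6] sz [30.  28.6] 53.5
11 wall top 291 c [ -0.  121.1] sz [ 12.5 106. ] 90.0
jar [0.68 0.26] 0.38
green_a [0.   0.01] 1.0
green_b [0.02 0.07] 0.9
spare [-0.14  0.1 ] 0.44
green_c [-0.05 -0.01] 0.92
offcut [0.33 0.59] 0.76
stop shift side7->11 ((0.1539610272271581, 0.11328445724100433), 0.964154397263939)
```

View pics/top11c.png

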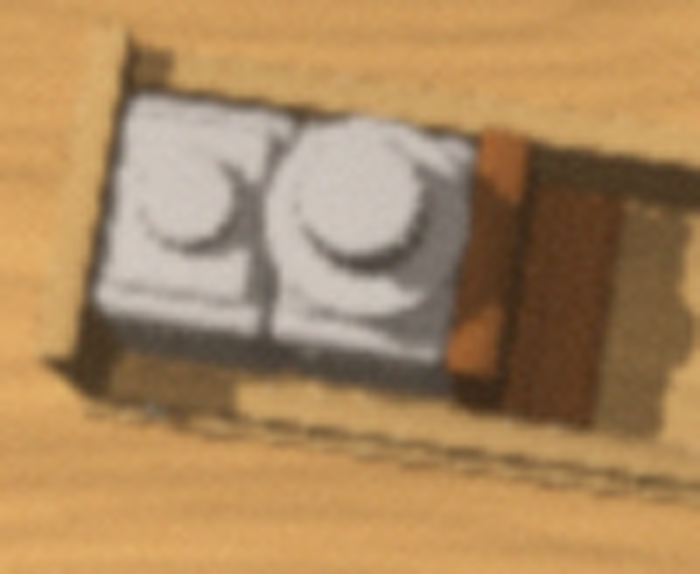

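The row reads wall–neighbour–bottle–stop. The stop's travel is about 117.4 mm, against 118 nominal. The side view hints that the stop crept back about 0.2 mm under the turning torque, and there is plenty of time, so I'll give it one more gentle push to be sure it's snug.

Run:
```python
from plant import *
import numpy as np
from scipy.spatial.transform import Rotation as R
s=sense();a=np.radians(-8)
tilt=R.from_rotvec(0.25*np.array([np.cos(a),np.sin(a),0]))*R.from_euler("xyz",[np.pi,0,a-np.pi/2])
print((tilt*R.from_euler("xyz",s["eef_rot"]).inv()).as_rotvec().round(3), (np.array([.6065,-.023,.15])-s["position"]).round(4))
```

```text
[ 0.24   0.146 -1.245] [ 0.2046  0.1384 -0.0986]
```

Request:
drive_tool:
  series:
    - {"tx":4,"ty":2,"tz":0,"wx":0.24,"wy":0.146,"wz":-1.245,"hand":1}
    - {"tx":8,"ty":5,"tz":0,"wx":0.24,"wy":0.146,"wz":-1.245,"hand":1}
    - {"tx":12,"ty":8,"tz":0,"wx":0.24,"wy":0.146,"wz":-1.245,"hand":1}
    - {"tx":16,"ty":11,"tz":0,"wx":0.24,"wy":0.146,"wz":-1.245,"hand":1}
    - {"tx":20.4,"ty":13.8,"tz":0,"wx":0.24,"wy":0.146,"wz":-1.245,"hand":1}
    - {"tx":20.4,"ty":13.8,"tz":0,"wx":0.24,"wy":0.146,"wz":-1.245,"hand":1}
    - {"tx":20.4,"ty":13.8,"tz":0,"wx":0.24,"wy":0.146,"wz":-1.245,"hand":1}
    - {"tx":20.4,"ty":13.8,"tz":0,"wx":0.24,"wy":0.146,"wz":-1.245,"hand":1}
    - {"tx":20.4,"ty":13.8,"tz":-4,"wx":0.24,"wy":0.146,"wz":-1.245,"hand":1}
    - {"tx":20.4,"ty":13.8,"tz":-8,"wx":0.24,"wy":0.146,"wz":-1.245,"hand":1}
    - {"tx":20.4,"ty":13.8,"tz":-10,"wx":0.24,"wy":0.146,"wz":-1.245,"hand":1}
    - {"tx":20.4,"ty":13.8,"tz":-10,"wx":0.24,"wy":0.146,"wz":-1.245,"hand":1}
    - {"tx":20.4,"ty":13.8,"tz":-10,"wx":0.24,"wy":0.146,"wz":-1.245,"hand":1}

```text
time: 25.92
position: [0.6069, -0.023, 0.1497]
eef_rot: [-3.139, 0.25, -1.708]
contact_force: [-0.5, -0.5, 0.2]
grip_width: 0.009
```

Request:
drive_tool:
  series:
    - {"tx":0,"ty":0,"tz":-3,"wx":0,"wy":0,"wz":0,"hand":1}
    - {"tx":0,"ty":0,"tz":-6,"wx":0,"wy":0,"wz":0,"hand":1}
    - {"tx":0,"ty":0,"tz":-8.5,"wx":0,"wy":0,"wz":0,"hand":1}
    - {"tx":0,"ty":0,"tz":-8.7,"wx":0,"wy":0,"wz":0,"hand":1}
    - {"tx":0,"ty":0,"tz":-8.7,"wx":0,"wy":0,"wz":0,"hand":1}
    - {"tx":0.14,"ty":1.5,"tz":-8.7,"wx":0,"wy":0,"wz":0,"hand":1}
    - {"tx":0.35,"ty":3,"tz":-8.7,"wx":0,"wy":0,"wz":0,"hand":1}
    - {"tx":0.5,"ty":4.2,"tz":-8.7,"wx":0,"wy":0,"wz":0,"hand":1}
    - {"tx":0.5,"ty":4.2,"tz":-8.7,"wx":0,"wy":0,"wz":0,"hand":1}

```text
time: 27.05
position: [0.612, 0.0204, 0.0629]
eef_rot: [-3.139, 0.25, -1.706]
contact_force: [-0.4, 0.2, 0.4]
grip_width: 0.008
```

Request:
drive_tool:
  series:
    - {"tx":0.03,"ty":0.3,"tz":0,"wx":0,"wy":0,"wz":0,"hand":1}
    - {"tx":0.07,"ty":0.6,"tz":0,"wx":0,"wy":0,"wz":0,"hand":1}
    - {"tx":0.1,"ty":0.8,"tz":0,"wx":0,"wy":0,"wz":0,"hand":1}
    - {"tx":0.13,"ty":1.0,"tz":0,"wx":0,"wy":0,"wz":0,"hand":1}
    - {"tx":0.16,"ty":1.2,"tz":0,"wx":0,"wy":0,"wz":0,"hand":1}
    - {"tx":0.16,"ty":1.2,"tz":0,"wx":0,"wy":0,"wz":0,"hand":1}

```text
time: 27.8
position: [0.6128, 0.0274, 0.0628]
eef_rot: [-3.14, 0.244, -1.706]
contact_force: [-2.3, -15.2, 2.5]
grip_width: 0.009
```

Request:
drive_tool:
  series:
    - {"tx":0.07,"ty":0.5,"tz":0,"wx":0,"wy":0,"wz":0,"hand":1}
    - {"tx":0.12,"ty":0.9,"tz":0,"wx":0,"wy":0,"wz":0,"hand":1}
    - {"tx":0.12,"ty":0.9,"tz":0,"wx":0,"wy":0,"wz":0,"hand":1}

```text
time: 28.18
position: [0.6128, 0.0278, 0.063]
eef_rot: [3.141, 0.233, -1.706]
contact_force: [-2.0, -24.8, 3.9]
grip_width: 0.006
```

The row took up 25 N at the same end position as before, so it is snug. Back off, rise and clear away.

Request:
drive_tool:
  series:
    - {"tx":-0.2,"ty":-1.5,"tz":0,"wx":0,"wy":0,"wz":0,"hand":1}
    - {"tx":-0.6,"ty":-4,"tz":0,"wx":0,"wy":0,"wz":0,"hand":1}
    - {"tx":-0.8,"ty":-6,"tz":2,"wx":0,"wy":0,"wz":0,"hand":1}
    - {"tx":-0.8,"ty":-6,"tz":7,"wx":0,"wy":0,"wz":0,"hand":1}
    - {"tx":-0.8,"ty":-6,"tz":12,"wx":0,"wy":0,"wz":0,"hand":1}
    - {"tx":-0.8,"ty":-6,"tz":18,"wx":-0.24,"wy":0.03,"wz":0,"hand":1}
    - {"tx":-4,"ty":-2,"tz":20,"wx":-0.24,"wy":0.03,"wz":0,"hand":1}
    - {"tx":-8,"ty":2,"tz":20,"wx":-0.24,"wy":0.03,"wz":0,"hand":1}
    - {"tx":-12,"ty":7,"tz":20,"wx":-0.24,"wy":0.03,"wz":0,"hand":1}
    - {"tx":-16,"ty":12,"tz":20,"wx":-0.24,"wy":0.03,"wz":0,"hand":1}
    - {"tx":-20,"ty":18,"tz":20,"wx":-0.24,"wy":0.03,"wz":0,"hand":1}
    - {"tx":-22,"ty":24,"tz":20,"wx":-0.24,"wy":0.03,"wz":0,"hand":1}
    - {"tx":-24,"ty":30,"tz":20,"wx":-0.24,"wy":0.03,"wz":0,"hand":1}
    - {"tx":-26,"ty":36,"tz":20,"wx":-0.24,"wy":0.03,"wz":0,"hand":1}
    - {"tx":-28,"ty":42,"tz":20,"wx":-0.24,"wy":0.03,"wz":0,"hand":1}
    - {"tx":-30,"ty":46,"tz":20,"wx":-0.24,"wy":0.03,"wz":0,"hand":1}
    - {"tx":-30,"ty":46,"tz":20,"wx":-0.24,"wy":0.03,"wz":0,"hand":1}
    - {"tx":-30,"ty":46,"tz":20,"wx":-0.24,"wy":0.03,"wz":0,"hand":1}

```text
time: 30.42
position: [0.3125, 0.4877, 0.2626]
eef_rot: [-3.14, -0.01, -1.705]
contact_force: [-0.2, 0.5, 0.5]
grip_width: 0.005
```

```bash
python3 chk.py 12
python3 - <<'E'
from plant import *
from h import *
f=grab_frame("top");np.savez("pics/top12.npz",**f);cv2.imwrite("pics/top12.png",cv2.cvtColor(f["pixels"],cv2.COLOR_RGB2BGR))
g=dict(np.load("pics/side12.npz"));cv2.imwrite("pics/side12.png",cv2.cvtColor(g["pixels"],cv2.COLOR_RGB2BGR))
A=dict(np.load("pics/top0.npz"));
for n,(x,y,lo,hi) in dict(jar=(.435,.325,.06,.09),spare=(.431,-.279,.086,.1),offcut=(.43,.07,.035,.055),ga=(.34,.002,.115,.135),gb=(.343,-.165,.115,.135),gc=(.57,-.26,.115,.135),rackstop=(.614,.043,.075,.095)).items():
    o=[]
    for F in(A,f):
        P=cloud(F);m=(P[...,2]>lo)&(P[...,2]<hi)&(np.hypot(P[...,0]-x,P[...,1]-y)<.06);o.append((m.sum(),np.round(P[m][:,:2].mean(0)*1000,1) if m.any() else None))
    print(n,o)
E
```

```text
knob top 153 c [ 0.4 30.5] sz [36.7 34.6] 15.5 ry ext [13.2 46.8]
neigh cap 41 c [-6.5 89.6] sz [30.  14.3] 64.6 ry ext [ 74.8 101.2]
stop top 222 c [ 0.5 -5.7] sz [18.9 77.1] 89.3 ry ext [-14.3   1.2]
30.475 [0.3129 0.4871 0.2629] [-3.14  -0.01  -1.706] [ 1.28  0.29 -0.04  0.   -1.26 -1.42]
jar [(np.int64(84), array([434.1, 271. ])), (np.int64(84), array([433.7, 271. ]))]
spare [(np.int64(156), array([ 430.9, -279.1])), (np.int64(151), array([ 431. , -279.3]))]
offcut [(np.int64(509), array([442.3,  65.7])), (np.int64(507), array([442.4,  65.8]))]
ga [(np.int64(279), array([340.2,   1.3])), (np.int64(277), array([340.2,   1.3]))]
gb [(np.int64(290), array([ 343.4, -165.7])), (np.int64(290), array([ 343.4, -165.7]))]
gc [(np.int64(271), array([ 570.6, -261.2])), (np.int64(267), array([ 570.5, -261.3]))]
rackstop [(np.int64(292), array([618.7,  86.3])), (np.int64(416), array([608.2,  52.9]))]
```

View pics/side12.png

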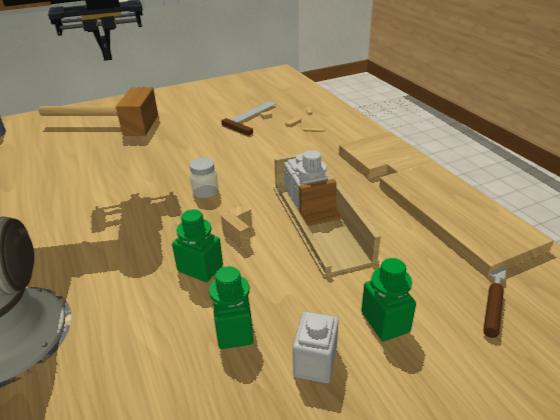

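View pics/top12.png

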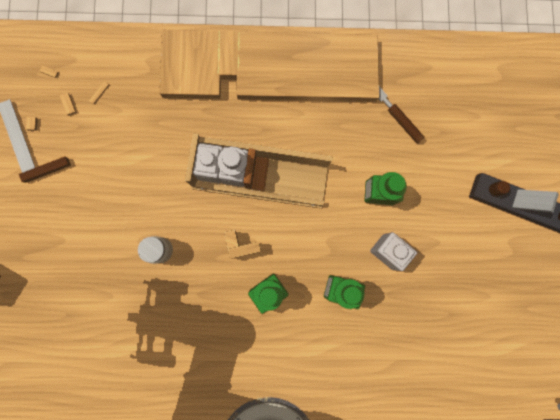

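Both views show the packed row, side (310,185) and top (230,165), and the bystanders within 0.5 mm of where they started. Handing in.

```bash
python3 -c "
from plant import *
print(job_done())"
```

```text
the job is handed in; nothing more can be done
None
```

The bottle stands in the rack's free bay, snug between the neighbour and the end stop, and its cap is turned to the hard stop. I handed the job in at about 30 s of the 67 s allowed.

**What I did**
- **Placing:** I gripped the white two-step-cap bottle by its knob, set it upright in the bay and let go.
- **Packing:** I pushed the stop until the force rose to 28 N with only 0.5 mm more travel.
- **Opening:** I gripped the knob at 60 N and pressed the cap about 8 mm down (17–23 N). I turned it 1.25 rad anticlockwise, then released it.
- **Second push:** After the turn, the side view hinted that the stop had crept back about 0.2 mm. I pushed it again to 25 N, and it ended at the same place as before.

**Last checks**
- **Snugness:** The stop reads about 0.117–0.118 m, against about 0.118 expected when packed. The wall, neighbour, bottle and stop show no gap in either camera.
- **Bystanders:** The spare, jar, offcut and green bottles are within 0.5 mm of where they started.
- **Cap:** I could not see how far the cap turned in the images, so "fully open" rests on the turning moment. It was near zero until about 1.2 rad, then rose to 0.93 N m.
- **Disagreement:** An image comparison after the turn suggested the jar and offcut had shifted by less than 1 pixel. The depth measurements showed no movement, so I put it down to the arm and its shadow.

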